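# Find the hidden release in the case rim and pop the lid

## Robot

A 7-joint arm with a two-finger parallel gripper is mounted at the origin on the work surface. World frame = base frame: x ahead of the robot, y to its left, z up, the work surface at z = 0. Lengths are in m, angles in rad, forces in N, time in s.
With the tool pointing down it reaches from about 0.425 to 0.8 m from the base axis. Payload 8.3 kg.
Tool frame: the origin (TCP) lies at the centre of the arm's flange, where the gripper is bolted on; the fingertips stand 173 mm ahead of it and the grasp point (between the pads) lies arm.grip_point_offset ahead of it (arm.grip_point_offset is the distance from the TCP to the grasp point, in m); z points along the fingers, y is the direction in which the jaws open and shut (so a half turn about z gives the same grasp; the last joint's range is limited). The gripper opens to 85 mm and grips with 20 to 120 N. Pads are 22 mm wide; open, the fingers measure 114 mm over their backs; the gripper's body (76 mm by 85 mm) begins 54 mm behind the grasp point. The pads swing forward as they close: fully open they stand 13 mm farther back than shut.
Start: joints at [1.249, 0.383, 0.016, 1.37, -0.006, 1.388, -0.046], TCP at [0.16, -0.604, 0.405] pointing down, gripper open.
Joint ranges: [-2.95, 2.95], [-0.25, 2.06], [-1.52, 1.56], [0.18, 2.33], [-1.44, 4.58], [0.02, 2.06], [-3.01, 3.01]. Speed limits (rad/s): [2.39, 2.39, 3.01, 3.01, 3.14, 3.14, 3.14].

## Interface

Orientations are given as a unit quaternion [w, x, y, z].
In Python, from workcell import arm gives the robot as it stands. The module is installed in compiled form; this text tells all that it offers.
- The arm moves only by the tool play_rows, never from a script. Its argument "motion" is a list of rows, each a list of 4 numbers: the shift along the tool's x, y, z in mm, then the turn about the tool's z in rad. In form: [[dx, dy, dz, yaw], ...]. A call has 1 to 12 rows; each row is the pose to reach, as a shift and turn from the pose measured when the call began, along the tool's axes at that moment; what a row does not reach only later rows make up. A row lasts 1/8 s, in which the tool goes at most 62.5 mm and 10.7 degrees, less where a joint would pass 70% of its speed; a pose out of reach is approached as far as the arm can. A call with a gripper value outside its range is refused whole. "gripper" is the closure, from -1 (fully open) to 1 (shut), set as the call begins (left out, the last holds). The fingers move at their own pace and stop on an object; "newtons" is the grip in N (left out, the last holds). Time passes only in rows, so rows that repeat a pose let the fingers close. It gives the time, the measured TCP pose, the force and the opening at its end, in the units of the state.
- arm.observe(): the state, without advancing time (a new reading comes with each control period).
- arm.capture(name): name is "side" or "top" or "wrist"; returns the picture (384x512x3 uint8, red, green, blue); there is no depth.
- arm.camera_model(name): a dict with "camera_matrix" (3x3 intrinsics, pixels), "rvec" (rotation vector, rad) and "tvec" (3), from world to camera coordinates, as OpenCV has them. Camera axes: x right, y down, z forward; pixel columns grow to the right and rows downward; lengths in m; the calibration is good to about 2 mm. A picture is of the moment at which its call begins: read the wrist's pose just before it. camera_model takes no time and is no camera call; for the wrist camera it gives the pose at the moment of the call.
- arm.close_job(): hands the job in, once; it reports no verdict.
Trained networks look in the newest picture that a camera, given by its name, has taken for a name from the list of things; names that differ only in an ending like _2 or _b are one class to them, and where a whole thing is asked for, a point or a joint stands for the part that bears it (a point fixed in the world has none). Each returns a list of dicts, best first, with "score" (0 to 1); they miss things now and then, are a little off and sometimes report something else, mostly with a low value. They report only what shows in the picture. A call takes as long as a camera call.
- arm.spot_in(camera, query): "extent" ([left, top, width, height] in pixels, round what is visible of it).
The state is a dict: "time_s": time; "qpos": joint angles; "qvel": joint speeds; "tau": joint torques, N m; "ee_pos": TCP position; "tool_rot": TCP orientation; "ft_force": force on the tool from outside, world axes, zero at the start; "torque": the same for the moment, N m; "opening": finger opening in m.
Only numpy, scipy, OpenCV 4.12 (cv2) and the standard library are available. Lean on these libraries where they do the work, as an engineer would, in place of code of your own. Each camera call takes 0.05 s, during which the arm holds its last target. There are 200 camera calls.

## Task

The long grey instrument case opens by a release hidden in an unmarked notch somewhere along the middle of its front rim, the side towards the robot. Find that notch (a fingertip run along the top of the rim will drop into it), press the plate inside it fully down so that the lid pops ajar, then take the finger away and leave the lid ajar. Do not push or pry the lid itself, and leave the stopper, vial, cap, bottles and beaker around the case where they stand.

Things in the scene. Friction and masses are not known exactly. Their poses are not given: they have to be found in the camera images.
- case: Long low grey instrument case, rigid, fixed to the bench, 190 x 360 x 70 mm high. Origin at the centre of its underside; x points from front rim to hinge (away from the robot), y along its length, z up. Front rim: a flat-topped bar level with the shut lid, 40 mm wide (case x -95 to -55 mm), top 70 mm above the bench, full length, flat within 0.3 mm except for the one notch.
- rim_mid (a point): Middle of the top of the front rim (case x -75, y 0, z 70 mm); axes as the case. It does not tell where the notch is: the notch's centre lies anywhere within 53 mm of this point to either side along the rim (case y -53 to +53 mm), new each time. Notch: 36 mm long along the rim, cut across its width to 2 mm from the lid, open at the front, 8 mm deep down to the release plate.
- release (a joint): Grey release plate, 37 x 35 mm, the floor of the notch. 0 = up, 8 mm below the rim top; grows in metres as it is pressed straight down, to 0.008 at its stop (16 mm below the rim top). It resists with about 3 N (friction), has no return spring and stays where it is left. It levers the lid up, 25 rad per metre.
- lid: The case's flat grey lid, 128 x 342 x 7 mm, top flush with the rim when shut, no handle. Origin on the hinge at its back top edge; shut, its axes are those of the case. Raised only by the release plate, it swings up about its y axis to 0.2 rad (front edge about 25 mm up).
- stopper_mid (a point): Bystander, loose: a black conical rubber-type stopper standing on the bench, 38 mm across the top, 40 mm tall, in front of the rim. The point is its centre, half-way up.
- vial_mid (a point): Bystander, loose: a small amber sample vial, 28 mm across, 55 mm tall, in front of the rim. The point is its centre, half-way up.
- prism_cap_mid (a point): Bystander, loose: a flat black dust cap lying on the bench, 40 mm across, 18 mm tall, in front of the rim. The point is its centre, half-way up.
- amber_bottle_mid (a point): Bystander, loose: an amber reagent bottle, 70 mm across, 170 mm tall, to the robot's left of the case. The point is its centre, half-way up.
- clear_bottle_mid (a point): Bystander, loose: a greenish glass bottle with a blue cap, 68 mm across, 190 mm tall, to the robot's left of the case. The point is its centre, half-way up.
- beaker_mid (a point): Bystander, loose: a white porcelain beaker, 72 mm across, 90 mm tall, to the robot's right of the case. The point is its centre, half-way up.

How it is judged:
On the way:
1. the release plate is pressed down inside the notch with a finger (value of joint release above 0.0068 m), for 0.1 s.
At the end, for the whole second after the job is handed in: The release plate is at least 6.8 mm down of its 8 mm, the lid stands ajar by more than 0.15 rad and is at rest, and each bystander is within 25 mm of where it stood (value of joint release above 0.0068 m and angle between lid's own z axis and vertical above 0.15 rad and angular speed of lid below 0.1 rad/s and not (distance of stopper_mid from where it was at the start of the episode above 0.025 m) and not (distance of vial_mid from where it was at the start of the episode above 0.025 m) and not (distance of prism_cap_mid from where it was at the start of the episode above 0.025 m) and not (distance of amber_bottle_mid from where it was at the start of the episode above 0.025 m) and not (distance of clear_bottle_mid from where it was at the start of the episode above 0.025 m) and not (distance of beaker_mid from where it was at the start of the episode above 0.025 m)); the robot touches nothing.
It fails at once if the finger pushes or pries the lid (more than 6 N on it) (contact force between the fingers and lid above 6 N).
It fails at once if a bystander is pushed, lifted or knocked over (moved more than 25 mm) (distance of any of stopper_mid, vial_mid, prism_cap_mid, amber_bottle_mid, clear_bottle_mid, beaker_mid from where it was at the start of the episode above 0.025 m).
It also fails if it takes over 51 s, if anything falls off the work surface, if the arm or the gripper's body presses on something with over 40 N, if the wrist force passes 120 N, or if a joint passes its speed limit or range.

## Working session

There is one attempt and no reset: what is moved stays moved. The work goes in short steps, Python scripts to look and compute and a tool call to move; the robot and the scene stay as the last step left them, time stands still between calls to the robot, and variables do not carry over. Pictures are saved under pics/ and viewed, about 8 in all and at most 12, crops included, and the job is handed in when it is done.

Besides the shell and the picture viewer there is one more tool, called in YAML: its name, and indented under it one key for each argument. play_rows: Moves the arm, as the interface text tells. Its arguments: {"type":"object","properties":{"motion":{"type":"array","items":{"type":"array","items":{"type":"number"}}},"gripper":{"type":"number"},"newtons":{"type":"number"}},"required":["motion"]}

```bash
mkdir -p pics; cat > h.py <<'E'
import numpy as np, cv2
from workcell import arm
def model(n):
    m=arm.camera_model(n); return np.array(m["camera_matrix"]),np.array(m["rvec"],float).ravel(),np.array(m["tvec"],float).ravel()
def proj(n,P):
    K,r,t=model(n); return cv2.projectPoints(np.array(P,float).reshape(-1,1,3),r,t,K,None)[0].reshape(-1,2)
def back(n,uv,z):
    K,r,t=model(n); R=cv2.Rodrigues(r)[0]; C=-R.T@t
    d=(R.T@np.linalg.inv(K)@np.c_[np.array(uv,float).reshape(-1,2),np.ones(np.size(uv)//2)].T).T
    return C+d*((z-C[2])/d[:,2])[:,None]
def save(n,f):
    im=arm.capture(n); cv2.imwrite('pics/'+f,cv2.cvtColor(im,cv2.COLOR_RGB2BGR)); return im
E
python3 - <<'E'
from h import *
np.set_printoptions(precision=4,suppress=True)
a=save('top','top0.png');b=save('side','side0.png')
cv2.imwrite('pics/both0.png',cv2.cvtColor(np.vstack([a,b])[:, :],cv2.COLOR_RGB2BGR))
for n in ('top','side'):
    K,r,t=model(n);R=cv2.Rodrigues(r)[0];print(n,-R.T@t,K[0,0])
    for q in ('case','lid','release','stopper_mid','vial_mid','prism_cap_mid','amber_bottle_mid','clear_bottle_mid','beaker_mid'):
        d=arm.spot_in(n,q); print(q,[(np.round(x['extent']),round(x['score'],2)) for x in d[:2]])
s=arm.observe();print({k:np.round(v,4) for k,v in s.items()},arm.grip_point_offset)
E
```

```text
top [ 0.4625 -0.0089  1.1767] 393.6406704238564
case [(array([174., 145., 134.,  81.]), 0.61)]
lid [(array([179., 150., 124.,  57.]), 0.63)]
release [(array([246., 203.,  14.,  13.]), 0.6)]
stopper_mid [(array([201., 234.,  13.,  10.]), 0.58)]
vial_mid [(array([230., 237.,  13.,  10.]), 0.47)]
prism_cap_mid [(array([277., 240.,  13.,  16.]), 0.5)]
amber_bottle_mid [(array([ 92., 209.,  38.,  20.]), 0.83)]
clear_bottle_mid [(array([ 87., 150.,  43.,  25.]), 0.79)]
beaker_mid [(array([367., 150.,  31.,  24.]), 0.68)]
side [-0.0535  0.918   0.7461] 466.21402246238114
case [(array([171., 165., 138.,  96.]), 0.63), (array([167., 246.,  34.,  78.]), 0.5)]
lid [(array([176., 172., 117.,  60.]), 0.71)]
release [(array([286., 224.,  15.,  25.]), 0.75)]
stopper_mid [(array([268., 244.,  14.,  17.]), 0.8)]
vial_mid [(array([288., 225.,  14.,  21.]), 0.76), (array([172., 163., 140.,  99.]), 0.54)]
prism_cap_mid [(array([313., 208.,  18.,  15.]), 0.66)]
amber_bottle_mid [(array([167., 245.,  36.,  78.]), 0.6)]
clear_bottle_mid [(array([105., 217.,  43.,  75.]), 0.8), (array([286., 133.,  26.,  31.]), 0.61)]
beaker_mid [(array([288., 131.,  22.,  31.]), 0.95)]
{'time_s': np.float64(1.0), 'qpos': array([ 1.2491,  0.3834,  0.0164,  1.3701, -0.0063,  1.3882, -0.0465]), 'qvel': array([ 0.0002,  0.0008, -0.0007,  0.0007,  0.0012, -0.0002,  0.0013]), 'tau': array([  0.0004, -62.7354,   0.843 , -37.208 ,   0.0166,   0.0031,
         0.    ]), 'ee_pos': array([ 0.16  , -0.6042,  0.4047]), 'tool_rot': array([-0.    ,  0.9916,  0.129 ,  0.    ]), 'ft_force': array([ 0.3405, -0.2575,  0.2386]), 'torque': array([-0.0297,  0.0482,  0.026 ]), 'opening': np.float64(0.0853)} 0.1547
```

View pics/top0.png

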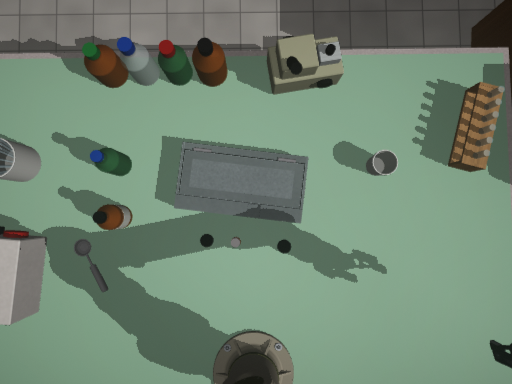

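View pics/side0.png

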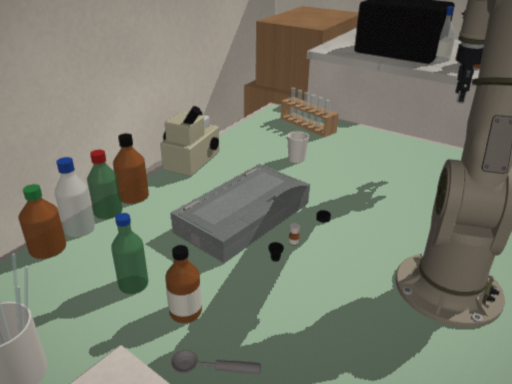

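The top view shows the case (corners about (183,142), (308,155), (302,221), (176,207)), with the stopper (207,240), vial (236,242) and cap (284,246) in front of it. The bottles are on the left and the beaker at (383,163). I'll enlarge both views to get the corners and look for the notch.

```bash
python3 - <<'E'
import cv2,numpy as np
t=cv2.imread('pics/top0.png')[135:255,165:320]; t=cv2.resize(t,None,fx=5,fy=5,interpolation=cv2.INTER_CUBIC)
t=cv2.convertScaleAbs(t,alpha=1.8,beta=0); cv2.imwrite('pics/topc.png',t)
s=cv2.imread('pics/side0.png')[155:275,165:325]; s=cv2.resize(s,None,fx=5,fy=5,interpolation=cv2.INTER_CUBIC)
cv2.imwrite('pics/sidec.png',cv2.convertScaleAbs(s,alpha=1.6,beta=0))
E
```

```text
(no output)
```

View pics/topc.png

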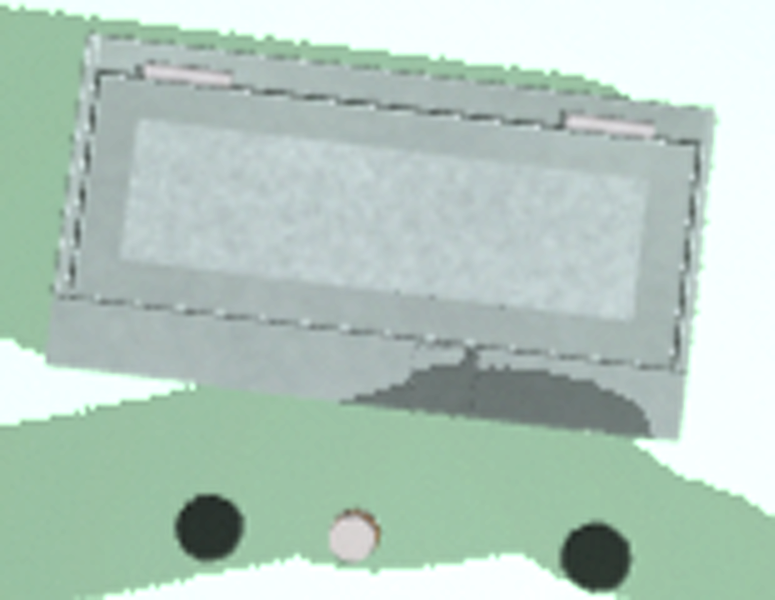

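View pics/sidec.png

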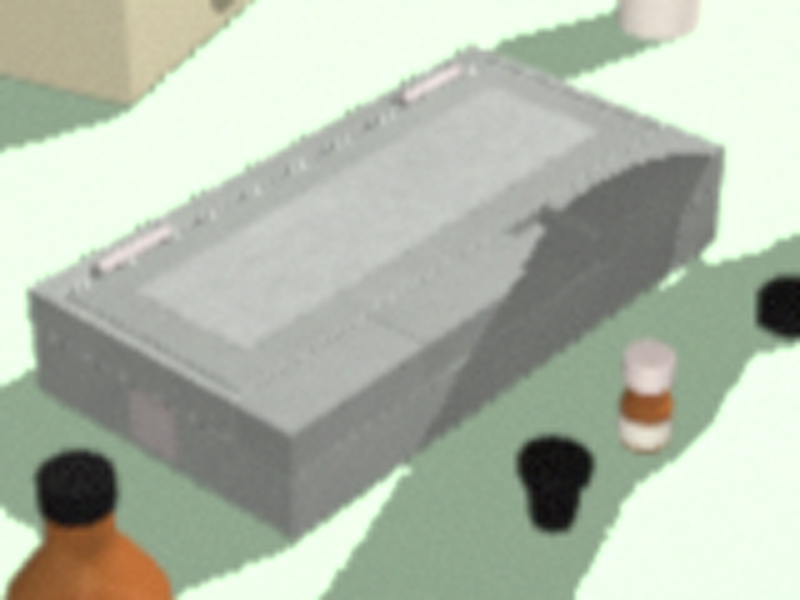

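Top crop: the rim's top corners are at about (92,37), (714,110), (680,437) and (47,363). A shadow jag at x≈472 and a faint edge at x≈412 fit a 36 mm notch (64 px), and agree with the detector's box. Side crop: a jag at (545,215) and a faint seam at (370,315). I'll compute the pose from these.

```bash
python3 - <<'E'
from h import *
from scipy.optimize import least_squares
np.set_printoptions(precision=4,suppress=True)
top=(np.array([(92,37),(714,110),(680,437),(47,363)],float)-2)/5+[165,135]
side=(np.array([(32,290),(722,150),(292,433),(478,50)],float)-2)/5+[165,155]
W=lambda p,c:np.c_[p[0]+np.cos(p[2])*c[:,0]-np.sin(p[2])*c[:,1],p[1]+np.sin(p[2])*c[:,0]+np.cos(p[2])*c[:,1],c[:,2]]
ct=np.array([(.095,.18,.07),(.095,-.18,.07),(-.095,-.18,.07),(-.095,.18,.07)])
cs=np.array([(.095,.18,.07),(-.095,-.18,.07),(-.095,.18,.07),(.095,-.18,.07)])
print(back('top',top,.07))
for nm,f in (('top',lambda p:proj('top',W(p,ct))-top),('side',lambda p:proj('side',W(p,cs))-side),('both',lambda p:np.r_[proj('top',W(p,ct))-top,proj('side',W(p,cs))-side])):
    r=least_squares(lambda p:f(p).ravel(),[.5,0,-.1]);print(nm,r.x,np.abs(r.fun).max())
p=r.x
def tocase(P): d=P[:,:2]-p[:2];c,s=np.cos(p[2]),np.sin(p[2]);return np.c_[c*d[:,0]+s*d[:,1],-s*d[:,0]+c*d[:,1]]
print('top marks',tocase(back('top',(np.array([(472,350),(472,408),(415,345),(405,372)],float)-2)/5+[165,135],.07)))
print('side marks',tocase(back('side',(np.array([(545,215),(510,230),(370,315),(420,340)],float)-2)/5+[165,155],.07)))
for q,u,z in (('stopper',(207,240),.04),('vial',(236,242.),.055),('cap',(284,246),.018)): print(q,back('top',u,z)[0],tocase(back('top',u,z)))
for y in (0.053,0,-.053): print(y,W(p,np.array([(-.075,y,.07)])))
print(W(p,np.array([(.1,0,0)])))
E
```

```text
[[ 0.6645  0.1869  0.07  ]
 [ 0.6179 -0.1648  0.07  ]
 [ 0.4336 -0.1415  0.07  ]
 [ 0.4805  0.213   0.07  ]]
top [ 0.5492  0.0234 -0.132 ] 0.970597434275362
side [ 0.5453  0.0253 -0.1373] 1.4648668169119219
both [ 0.5478  0.0236 -0.1339] 1.664909510287373
top marks [[-0.0565 -0.0572]
 [-0.0888 -0.061 ]
 [-0.0575 -0.025 ]
 [-0.0732 -0.0213]]
side marks [[-0.0639 -0.0518]
 [-0.0592 -0.0274]
 [-0.0564  0.0822]
 [-0.09    0.082 ]]
stopper [0.3855 0.1248 0.04  ] [[-0.1744  0.0787]]
vial [0.3796 0.041  0.055 ] [[-0.169  -0.0051]]
cap [ 0.3629 -0.0976  0.018 ] [[-0.167  -0.1447]]
0.053 [[0.4805 0.0861 0.07  ]]
0 [[0.4734 0.0336 0.07  ]]
-0.053 [[ 0.4664 -0.0189  0.07  ]]
[[0.6469 0.0102 0.    ]]
```

Camera fit: the case is at (0.548, 0.024) with yaw -0.134. The notch candidate spans case y -22 to -59 mm, centre about -40. The seam at +82 is outside the possible range. First I'll swing over at height via a waypoint with the jaws shut.

play_rows:
  motion:
    - [40,-22,0,-0.08]
    - [80,-45,0,-0.16]
    - [120,-67,0,-0.24]
    - [160,-90,0,-0.32]
    - [200,-112,0,-0.4]
    - [240,-135,0,-0.48]
    - [280,-157,0,-0.56]
    - [316,-179,0,-0.6]
    - [316,-179,0,-0.6]
  gripper: 1

```text
time_s: 2.12
ee_pos: [0.4224, -0.3467, 0.405]
tool_rot: [-0.0, 0.908, 0.42, 0.001]
ft_force: [-0.7, -0.6, -0.2]
opening: 0.0001
```

```bash
cat >> h.py <<'E'
from scipy.spatial.transform import Rotation as Ro
CASE=np.array([.5478,.0236,-.1339])
def c2w(x,y): c,s=np.cos(CASE[2]),np.sin(CASE[2]); return CASE[:2]+[c*x-s*y,s*x+c*y]
def w2c(w): c,s=np.cos(CASE[2]),np.sin(CASE[2]); d=np.array(w[:2])-CASE[:2]; return np.array([c*d[0]+s*d[1],-s*d[0]+c*d[1]])
def goto(x,y,ztcp):
    s=arm.observe(); q=s['tool_rot']; R=Ro.from_quat([q[1],q[2],q[3],q[0]]).as_matrix()
    d=np.r_[c2w(x,y),ztcp]-s['ee_pos']; a=np.arctan2(R[1,0],R[0,0])
    yaw=-(np.pi/2+CASE[2]-a)
    print('t',s['time_s'],'tcp',np.round(s['ee_pos'],4),'case',np.round(w2c(s['ee_pos'])*1e3,1),'F',np.round(s['ft_force'],1),'open',s['opening'],'tilt',np.round(R[:,2],4))
    print('move mm',np.round(R.T@d*1e3,1),'yaw',round(yaw,4))
E
python3 -c "
from h import *
goto(-.080,-.040,.33)"
```

```text
t 2.125 tcp [ 0.4224 -0.3467  0.405 ] case [ -74.8 -383.8] F [-0.7 -0.6 -0.2] open 0.00011756572385908308 tilt [ 0.0015  0.0011 -1.    ]
move mm [ 286.4 -190.1   75.4] yaw -0.5705
```

play_rows:
  motion:
    - [41,-27,0,-0.08]
    - [82,-54,0,-0.16]
    - [123,-81,0,-0.24]
    - [164,-108,0,-0.32]
    - [205,-135,0,-0.4]
    - [246,-163,20,-0.48]
    - [286,-190,40,-0.57]
    - [286,-190,60,-0.57]
    - [286,-190,75,-0.57]
    - [286,-190,75,-0.57]
    - [286,-190,75,-0.57]

```text
time_s: 3.5
ee_pos: [0.4632, -0.0065, 0.331]
tool_rot: [0.0, 0.754, 0.657, 0.001]
ft_force: [0.3, 1.1, 0.8]
opening: -0.0002
```

```bash
python3 - <<'E'
from h import *
goto(-.080,-.040,.258)
im=save('wrist','w1.png')
print(arm.spot_in('wrist','release')[:2])
print('pred notch corners',np.round(proj('wrist',[np.r_[c2w(x,y),.07] for x,y in ((-.095,-.022),(-.057,-.022),(-.057,-.058),(-.095,-.058))])))
t=save('top','t1.png'); 
E
```

```text
t 3.5 tcp [ 0.4632 -0.0065  0.331 ] case [-79.8 -41.2] F [0.3 1.1 0.8] open -0.00022713386077230667 tilt [ 0.0022  0.0011 -1.    ]
move mm [ 1.1 -0.4 73. ] yaw -0.0024
[{'extent': [233.1, 170.6, 50.1, 41.7], 'score': 0.81}]
pred notch corners [[232. 169.]
 [285. 169.]
 [284. 216.]
 [233. 216.]]
```

View pics/w1.png

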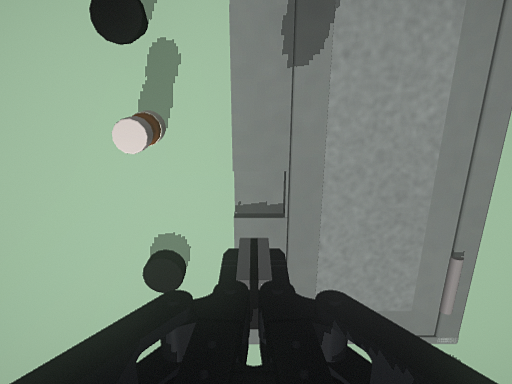

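The wrist picture shows the notch at columns 233–285, rows 171–216, against a prediction of 232–285 / 169–216. So its centre is at case y ≈ -40, and the shut fingers are aligned with it. Now I'll descend to 4 mm inside it.

play_rows:
  motion:
    - [0,0,30,0]
    - [1,0,60,0]
    - [1,0,78,0]
    - [1,0,84,0]
    - [1,0,88,0]
    - [1,0,92,0]
    - [1,0,92,0]
    - [1,0,92,0]

```text
time_s: 4.65
ee_pos: [0.4638, -0.005, 0.2395]
tool_rot: [0.001, 0.753, 0.658, 0.002]
ft_force: [0.9, 0.1, 0.3]
opening: -0.0002
```

```bash
python3 -c "
from h import *
goto(-.080,-.040,.227)"
```

```text
t 4.65 tcp [ 0.4638 -0.005   0.2395] case [-79.4 -39.5] F [0.9 0.1 0.3] open -0.00019732668071185188 tilt [ 3.4e-03  8.0e-04 -1.0e+00]
move mm [-0.5 -0.6 12.5] yaw -0.0014
```

The tip is about 3.5 mm below rim level with no force, so it is inside the notch. Pressing slowly now.

play_rows:
  motion:
    - [0,0,2,0]
    - [0,0,4,0]
    - [0,0,6,0]
    - [0,0,7,0]
    - [0,0,8,0]
    - [0,0,9,0]
    - [0,0,10,0]
    - [0,0,10,0]

```text
time_s: 5.65
ee_pos: [0.4638, -0.005, 0.2294]
tool_rot: [0.001, 0.753, 0.658, 0.002]
ft_force: [0.3, 0.2, 1.4]
opening: -0.0001
```

```bash
python3 -c "
from h import *
goto(-.080,-.040,.227)"
```

```text
t 5.65 tcp [ 0.4638 -0.005   0.2294] case [-79.4 -39.5] F [0.3 0.2 1.4] open -7.414889434120563e-05 tilt [ 3.5e-03  8.0e-04 -1.0e+00]
move mm [-0.5 -0.6  2.4] yaw -0.0015
```

play_rows:
  motion:
    - [0,0,1,0]
    - [0,0,2,0]
    - [0,0,3,0]
    - [0,0,3,0]
    - [0,0,4,0]
    - [0,0,4,0]

```text
time_s: 6.4
ee_pos: [0.464, -0.0048, 0.2272]
tool_rot: [0.001, 0.753, 0.658, 0.001]
ft_force: [-10.8, -0.7, 28.7]
opening: 0.0
```

```bash
python3 -c "
from h import *
goto(-.080,-.040,.227)
save('side','s2.png')"; python3 -c "
import cv2
s=cv2.imread('pics/s2.png')[135:275,155:345]; cv2.imwrite('pics/s2c.png',cv2.convertScaleAbs(cv2.resize(s,None,fx=4,fy=4,interpolation=2),alpha=1.5))"
```

```text
t 6.4 tcp [ 0.464  -0.0048  0.2272] case [-79.3 -39.3] F [-10.8  -0.7  28.7] open 2.363334433008075e-06 tilt [ 3.8e-03 -5.0e-04 -1.0e+00]
move mm [-0.7 -0.7  0.2] yaw -0.0013
```

View pics/s2c.png

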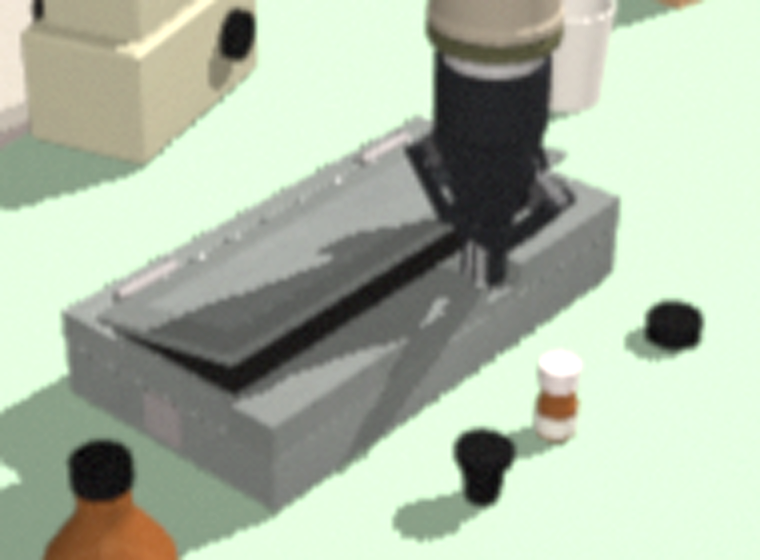

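The lid is clearly ajar, and the force rose to 29 N at the expected stop height (TCP 0.227). There is also a sideways force of 11 N, probably friction at the stop. I'll lift straight up, moving slightly away from the lid.

play_rows:
  motion:
    - [0,0,-3,0]
    - [0,-1,-8,0]
    - [0,-2,-16,0]
    - [0,-3,-30,0]
    - [0,-3,-55,0]
    - [0,-3,-90,0]
    - [0,-3,-120,0]
    - [0,-3,-140,0]
    - [0,-3,-140,0]
    - [0,-3,-140,0]

```text
time_s: 7.7
ee_pos: [0.4602, -0.0043, 0.3668]
tool_rot: [0.001, 0.753, 0.658, 0.001]
ft_force: [-0.4, 0.6, 0.1]
opening: 0.0001
```

```bash
python3 - <<'E'
from h import *
goto(-.080,-.040,.36)
s=save('side','s3.png'); t=save('top','t3.png'); w=save('wrist','w3.png')
for q in ('stopper_mid','vial_mid','prism_cap_mid','amber_bottle_mid','clear_bottle_mid','beaker_mid'): print(q,[np.round(x['extent']) for x in arm.spot_in('side',q)[:1]])
c=cv2.resize(s[135:275,155:345],None,fx=2.1,fy=2.1,interpolation=2); b=np.hstack([cv2.resize(c,(399,299)),cv2.resize(w,(399,299))])
cv2.imwrite('pics/both3.png',cv2.cvtColor(cv2.convertScaleAbs(b,alpha=1.4),cv2.COLOR_RGB2BGR))
# lid front-left corner prediction shut/0.15/0.2 in side view crop
for a in (0,.15,.2):
    P=[np.r_[c2w(.075-.128*np.cos(a),y),.07+.128*np.sin(a)] for y in (.171,-.171)]; print(a,np.round((proj('side',P)-[155,135])*2.1))
E
```

```text
t 7.7 tcp [ 0.4602 -0.0043  0.3668] case [-83.1 -39.4] F [-0.4  0.6  0.1] open 0.0001493906385205187 tilt [ 3.3e-03 -5.0e-04 -1.0e+00]
move mm [-0.6  3.1  6.8] yaw -0.0014
stopper_mid [array([269., 243.,  17.,  18.])]
vial_mid [array([288., 224.,  11.,  21.])]
prism_cap_mid [array([314., 208.,  17.,  15.])]
amber_bottle_mid [array([165., 244.,  41.,  81.])]
clear_bottle_mid [array([111., 215.,  35.,  79.])]
beaker_mid [array([290., 136.,  22.,  28.])]
0 [[122. 205.]
 [296.  94.]]
0.15 [[120. 191.]
 [296.  82.]]
0.2 [[119. 186.]
 [296.  78.]]
```

View pics/both3.png

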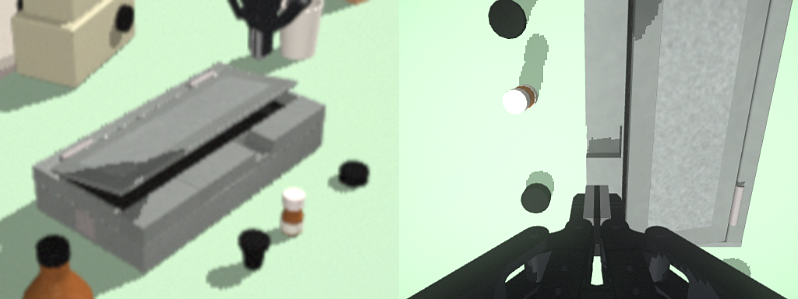

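The lid stands ajar, the finger is clear and the bystanders are unmoved. The front-left lid corner is near (120,190), between the 0.15 and 0.2 rad predictions, so I'll measure the angle more closely.

```bash
python3 - <<'E'
from h import *
s=cv2.imread('pics/s3.png'); x0,y0,f=165,160,5
c=cv2.convertScaleAbs(cv2.resize(s[y0:y0+100,x0:x0+150],None,fx=f,fy=f,interpolation=cv2.INTER_NEAREST),alpha=1.5)
for a,col in ((0.1,(255,0,0)),(.15,(0,0,255)),(.2,(0,255,0))):
    P=[np.r_[c2w(.073-.128*np.cos(a),y),.07+.128*np.sin(a)] for y in (.171,-.171)]
    q=((proj('side',P)-[x0,y0]+.5)*f).astype(int); cv2.line(c,tuple(map(int,q[0])),tuple(map(int,q[1])),col,1)
P=[np.r_[c2w(*k),.07] for k in ((.095,.18),(-.095,.18),(-.095,-.18),(-.095,-.022),(-.095,-.058))]
for k in ((proj('side',P)-[x0,y0]+.5)*f).astype(int): cv2.circle(c,tuple(map(int,k)),3,(255,0,255),1)
cv2.imwrite('pics/z3.png',c)
E
```

```text
(no output)
```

View pics/z3.png

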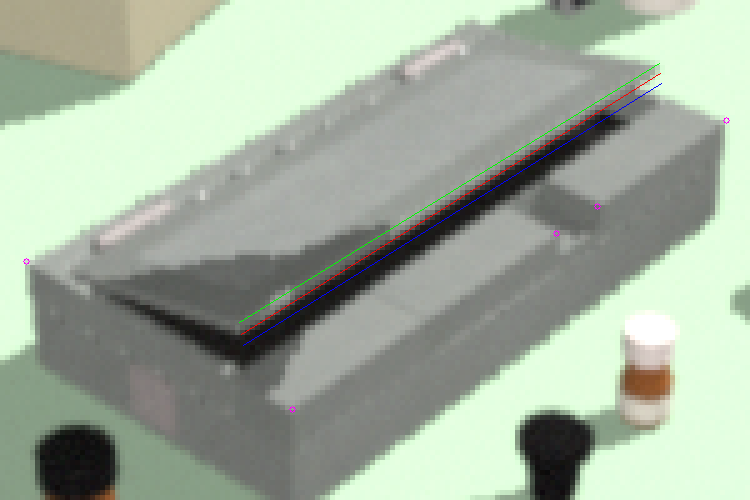

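The overlay puts the lid's front edge around 0.15–0.2 rad, with about 1 px of calibration offset. I'll settle it with subpixel column profiles, using the shut lid's groove in the first picture as reference.

```bash
python3 - <<'E'
from h import *
a0=cv2.imread('pics/side0.png',0).astype(int); a3=cv2.imread('pics/s3.png',0).astype(int)
def edge(a,bot):
    t=.007 if bot else 0
    return proj('side',[np.r_[c2w(.073-.128*np.cos(a)+t*np.sin(a),y),.07+.128*np.sin(a)-t*np.cos(a)] for y in np.linspace(.171,-.171,50)])
for u in (220,225,230,235,240,250,255):
    f=lambda a,b:(lambda e:np.interp(u,e[:,0],e[:,1]))(edge(a,b))
    v0=int(f(.2,0))-4
    print(u,'shut top %.1f'%f(0,0),'top .15 %.1f .2 %.1f'%(f(.15,0),f(.2,0)),'bot .15 %.1f .2 %.1f'%(f(.15,1),f(.2,1)),'\n  v0',v0,'open',a3[v0:v0+18,u],'\n  shut from',int(f(0,0))-4,a0[int(f(0,0))-4:int(f(0,0))+6,u])
E
```

```text
220 shut top 229.0 top .15 222.0 .2 219.4 bot .15 224.0 .2 221.3 
  v0 215 open [ 61  59  63  82 101  97  81  49  22  18  19  18  18  22  43  61  67  67] 
  shut from 224 [109 109 110 110 111 111 110 110 110 111]
225 shut top 225.8 top .15 218.8 .2 216.3 bot .15 220.8 .2 218.2 
  v0 212 open [ 61  62  60  63  67  71  59  37  18  17  19  15  18  42  64  82  99 102] 
  shut from 221 [110 108 109 109 111 113 109 112 111 113]
230 shut top 222.6 top .15 215.7 .2 213.2 bot .15 217.7 .2 215.1 
  v0 209 open [ 63  61  63  65  69  70  59  29  14  15  14  18  20  45  81 105 111 114] 
  shut from 218 [110 110 110 110 108 106 110 113 112 112]
235 shut top 219.4 top .15 212.6 .2 210.1 bot .15 214.6 .2 212.0 
  v0 206 open [ 74  63  62  63  70  69  58  30  16  13  17  17  23  47  84 108 111 110] 
  shut from 215 [110 109 109 111 110 106 111 110 112 110]
240 shut top 216.2 top .15 209.5 .2 207.1 bot .15 211.4 .2 208.9 
  v0 203 open [102  93  73  67  73  70  58  28  14  19  16  19  29  67  99 105 107 111] 
  shut from 212 [111 112 114 116 115 108 106 106 110 111]
250 shut top 209.9 top .15 203.3 .2 200.9 bot .15 205.2 .2 202.7 
  v0 196 open [103 103 102 103 107 107  86  56  29  16  17  17  19  45  80 103 110 112] 
  shut from 205 [112 110 110 110 111 113 109 111 110 111]
255 shut top 206.7 top .15 200.2 .2 197.8 bot .15 202.0 .2 199.5 
  v0 193 open [105 103 103 101 105 104  86  53  25  16  14  17  17  45  86 108 113 112] 
  shut from 202 [111 110 110 109 110 112 112 112 112 112]
```

The lid's bottom edge is at row 215.7 in column 230 and 209.7 in column 240, which gives about 0.185 rad. The rim reference is within about 0.3 px. Before handing in I'll check that the lid hasn't sunk since the pressed picture and that it is at rest.

```bash
python3 - <<'E'
from h import *
n=save('side','s4.png'); n=cv2.imread('pics/s4.png',0).astype(float)
p,q=[cv2.imread(f'pics/{f}.png',0).astype(float) for f in ('s2','s3')]
def e(im,u,v0): c=im[v0+5:v0+11,u]; return v0+5+np.interp(-40,-c,np.arange(6))
d=np.array([[e(im,u,v) for im in (p,q,n)] for u,v in ((225,212),(230,209),(235,206),(240,203))]);print(d.round(2))
s=arm.observe();print(s['time_s'],s['ft_force'])
if np.ptp(d,axis=1).max()<.5: arm.close_job();print('closed')
E
```

```text
[[218.73 218.86 218.83]
 [215.72 215.63 215.68]
 [212.52 212.64 212.62]
 [209.19 209.6  209.59]]
8.2 [-0.62397099  0.4353524   0.72666437]
the job is handed in; nothing more can be done
closed
```

The release plate is pressed down to its stop, the lid stands ajar, and the job is handed in; no verdict was reported. I found the notch in the top and wrist pictures, centred about 40 mm from the rim's middle towards the robot's right. I lowered the shut fingers straight into it rather than running along the rim, and lifted clear once the plate was down.

- **Plate:** the fingertip reached about 15.8 mm below the rim top with a firm 29 N stop. That means the plate is about 7.8 mm down.
- **Lid:** the side picture gives about 0.185 rad (roughly ±0.01). This is a little less than the 0.195 rad the press depth implies, but both are above 0.15. At that lower angle the plate would be about 7.4 mm down, still above the required 6.8 mm.
- **At rest:** the lid edge moved less than 0.5 pixel between the pressed picture and the last one, so it is not sinking.
- **Bystanders:** all six were detected within a few pixels of where they started, and none looked moved.
- **Robot:** the force at the end was about 1 N or less, with the fingers clear of everything, at 8.2 s.
- **Not fully explained:** at the stop there was an 11 N sideways force. I take it to be friction on the plate, but I could not measure the finger-to-lid force (limit 6 N) separately.

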